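# Hold a coded sample tube over the bench reader

## Robot

A 7-joint arm with a two-finger parallel gripper is mounted at the origin on the work surface. World frame = base frame: x ahead of the robot, y to its left, z up, the work surface at z = 0. Lengths are in mm, angles in rad, forces in N, time in s.
With the tool pointing down it reaches from about 400 to 875 mm from the base axis. Payload 4.4 kg.
Tool frame: the origin (TCP) lies at the very end of the fingers, on their centre line; the grasp point (between the pads) lies 19 mm behind it; x points along the fingers, z is the direction in which the jaws open and shut, and the axes are right-handed (so a half turn about x gives the same grasp; the last joint's range is limited). The gripper opens to 85 mm and grips with 20 to 120 N. Pads are 22 mm wide; open, the fingers measure 114 mm over their backs; the gripper's body (76 mm by 85 mm) begins 54 mm behind the grasp point. The pads swing forward as they close: fully open they stand 13 mm farther back than shut.
Start: joints at [1.17, 0.628, 0.038, 1.517, -0.027, 0.996, -0.02], TCP at [213.605, -613.914, 231.313] pointing down, gripper open.
Joint ranges: [-3.06, 3.06], [-0.37, 2.12], [-1.25, 1.32], [0.18, 2.47], [-1.1, 4.24], [0.23, 1.98], [-2.94, 2.94]. Speed limits (rad/s): [2.57, 2.57, 3.14, 3.14, 3.14, 3.14, 3.14].

## Interface

Orientations are given as [roll, pitch, yaw] about the fixed x, y, z axes, in that order (R = Rz(yaw) Ry(pitch) Rx(roll)).
In Python, from cell import ctrl gives the robot as it stands.
- The arm moves only by the shell command python3 -m inch 'ROWS'. ROWS is JSON, a list of rows, each a list of 5 numbers: the shift along the tool's x, y, z in cm, then the turn about the tool's x in degrees, then the finger opening in cm, from 0 to 8.54. A call has 1 to 20 rows; each row shifts and turns the pose as measured when the row begins, along the tool's axes as they then stand; what a row does not reach is not made up. A row lasts 1/8 s, in which the tool goes at most 62.5 mm and 10.7 degrees, less where a joint would pass 70% of its speed; a pose out of reach is approached as far as the arm can. A call with a gripper value outside its range is refused whole. The fingers move at their own pace and stop on an object; the grip force is fixed at half the most. Time passes only in rows, so rows that do not move let the fingers close. It gives the time, the measured TCP pose, the force and the opening at its end, in the units of the state.
- ctrl.read_state(): the state, without advancing time (a new reading comes with each control period).
- ctrl.get_image(name): name is "scene" or "top"; returns a dict with "frame" (420x560x3 uint8, red, green, blue), "z_map" (420x560 float32, mm along the optical axis (not along the pixel's ray), 0 where there is no reading), "K" (3x3 intrinsics, pixels), "k1" (the pictures are not rectified: a ray, as slopes to the right and down, at radius r is drawn at 1 + k1 r^2 times it, then the intrinsics apply), "eye" and "orientation" of the camera in the world. Camera axes: x right, y down, z forward; pixel columns grow to the right and rows downward; lengths in mm; the calibration is good to about 2 mm. A picture is of the moment at which its call begins.
- ctrl.finish_job(): hands the job in, once; it reports no verdict.
Trained networks look in the newest picture that a camera, given by its name, has taken for a name from the list of things; names that differ only in an ending like _2 or _b are one class to them, and where a whole thing is asked for, a point or a joint stands for the part that bears it (a point fixed in the world has none). Each returns a list of dicts, best first, with "confidence" (0 to 1); they miss things now and then, are a little off and sometimes report something else, mostly with a low value. They report only what shows in the picture. A call takes as long as a camera call.
- ctrl.look_for(camera, label): "box" ([centre column, centre row, width, height] as shares, 0 to 1, of the picture: columns of its width, rows of its height, round what is visible of it).
- ctrl.pinpoint(camera, label): "xy" ([column, row] as shares, 0 to 1, of the picture: columns of its width, rows of its height: a listed point, or the origin of a listed thing).
The state is a dict: "clock": time; "qpos": joint angles; "qd": joint speeds; "tau": joint torques, N m; "eef_pos": TCP position; "tool_rot": TCP orientation; "force": force on the tool from outside, world axes, zero at the start; "torque": the same for the moment, N m; "width": finger opening in mm.
Only numpy, scipy, OpenCV 4.12 (cv2) and the standard library are available. Lean on these libraries where they do the work, as an engineer would, in place of code of your own. Each camera call takes 0.05 s, during which the arm holds its last target. There are 200 camera calls.

## Task

First swing the bench reader's red-knobbed light lever until it stands straight up (half light) and leave it so. Then lift the orange-capped tube out of the yellow rack, carry it over the blue splash screen without touching the screen, and finish while still holding it: still and upright, centred over the reader's round window, its foot about 1 cm above the glass and never touching the reader. Leave the other tubes, the swab box and the roll of tape where they are.

Things in the scene. Friction and masses are not known exactly. Their poses are not given: they have to be found in the camera images.
- tube_mid (a point): centre (half-way up, on the axis) of the orange-capped tube to be carried: upright plastic tube 100 mm tall, 16 mm in diameter, 20 g, with a rigid orange cap 19 mm in diameter on its top 20 mm. z axis up along the tube. It stands loosely (1 mm play all round) in a hole of the rack and shows its upper 60 mm above the rack; any of the three tube places may be its own. A paper label with black bars is fixed round its middle
- tube_foot (a point): centre of the flat bottom of the orange-capped tube, 50 mm below tube_mid
- rack: fixed yellow tube rack, 170 (x) x 75 (y) x 50 mm high; origin at the centre of its underside, z up. Two rows of five 18.5 mm holes at 30 mm pitch, hole floors 10 mm above the table. The three tubes stand in the row at y = +15 mm, at x = -60, 0 and +60 mm; the other holes are empty. There is room for fingers on the rack's y sides of each tube
- screen: fixed pale-blue splash screen with a dark blue top edge between rack and reader: upright panel 340 (its x) x 8 thick (its y) x 140 mm high; origin at the centre of its underside, z up. Must not be touched
- reader: fixed white code reader, box 150 (x) x 170 (y) x 45 mm high; origin at the centre of its underside, z up. On its top: the round window at y = -40 mm and the light lever at y = +50 mm
- window (a point): centre of the reader's round pale-blue glass window (32 mm in diameter, black surround 48 mm), flush in the reader's top, 45 mm above the table; axes as the reader's
- lever_pivot (a point): pivot of the light lever, 67 mm above the table, on a grey block 70 (x) x 50 (y) x 25 mm high on the reader's top; axes as the reader's: the lever swings about the y axis
- lever_tip (a point): centre of the red ball knob (26 mm in diameter) at the end of the lever, 80 mm from the pivot; the stem is 10 mm thick. Its axes turn with the lever
- lever (a joint): angle of the light lever in rad, 0 to 1.4: 0 leans 0.7 rad from upright towards the reader's -x, 0.7 stands straight up, 1.4 leans 0.7 rad towards its +x. Light friction (under 1 N at the knob); it stays where it is left
- purple_tube_mid (a point): centre of another tube, same size, with a purple cap; stays in the rack
- white_tube_mid (a point): centre of another tube, same size, with a white cap; stays in the rack
- swab_box: loose blue and white box of swabs, 112 (x) x 72 (y) x 82 mm high, standing between screen and reader; origin at the centre of its underside; stays where it is
- tape: loose roll of white tape lying flat, 68 mm in diameter, 20 mm high; origin at the centre of its underside; stays where it is

How it is judged:
By the outcome, as a careful person would: the job done as asked, in the order asked, and still so for the second after the job is handed in, while the arm keeps its last pose, push and grip.
It also fails if it takes over 59 s, if anything falls off the work surface, if the arm or the gripper's body presses on something with over 40 N, if the wrist force passes 120 N, or if a joint passes its speed limit or range.

## Working session

There is one attempt and no reset: what is moved stays moved. The work goes in short steps, Python scripts to look and compute and a shell command to move; the robot and the scene stay as the last step left them, time stands still between calls to the robot, and variables do not carry over. Pictures are saved under pics/ and viewed, about 8 in all and at most 12, crops included, and the job is handed in when it is done.

```bash
ls; mkdir -p pics
cat > h.py <<'E'
import numpy as np, cv2
from cell import ctrl
from scipy.spatial.transform import Rotation as R
def rot(o):
    o=np.array(o,float)
    return o if o.shape==(3,3) else R.from_euler('xyz',o).as_matrix()
def ray(im,u,v):
    K=np.array(im['K']); d=np.array([(u-K[0,2])/K[0,0],(v-K[1,2])/K[1,1]]); s=d.copy()
    for _ in range(20): s=d/(1+im['k1']*(s@s))
    return np.array([s[0],s[1],1.])
def onz(im,u,v,z):   # world point on plane z
    d=rot(im['orientation'])@ray(im,u,v); e=np.array(im['eye']); return e+d*(z-e[2])/d[2]
def dep(im,u,v):
    z=im['z_map'][int(round(v)),int(round(u))]; return np.array(im['eye'])+rot(im['orientation'])@ray(im,u,v)*z
def proj(im,p):
    c=rot(im['orientation']).T@(np.array(p)-im['eye']); s=c[:2]/c[2]; s=s*(1+im['k1']*(s@s)); K=np.array(im['K'])
    return K[0,0]*s[0]+K[0,2],K[1,1]*s[1]+K[1,2]
def cloud(im):
    K=np.array(im['K']); H,W=im['z_map'].shape
    u,v=np.meshgrid(np.arange(W),np.arange(H)); n=cv2.undistortPoints(np.stack([u,v],-1).reshape(-1,1,2).astype(float),K,np.array([im['k1'],0,0,0.])).reshape(H,W,2)
    c=np.dstack([n,np.ones((H,W))])*im['z_map'][...,None]
    return c@rot(im['orientation']).T+np.array(im['eye'])
def save(im,n): cv2.imwrite('pics/'+n,im['frame'][...,::-1])
E
python3 - <<'E'
from h import *
np.set_printoptions(precision=1,suppress=True)
print(ctrl.read_state())
Z=dict(tube_mid=60,tube_foot=10,rack=0,screen=0,reader=0,window=45,lever_pivot=67,lever_tip=130,purple_tube_mid=60,white_tube_mid=60,swab_box=0,tape=0)
for c in('scene','top'):
    im=ctrl.get_image(c); save(im,c+'0.png'); print(c,im['eye'],im['orientation'],im['K'],im['k1'])
    for n,z in Z.items():
        for d in ctrl.pinpoint(c,n)[:2]:
            u,v=d['xy'][0]*560,d['xy'][1]*420
            print(n,round(d['confidence'],2),int(u),int(v),onz(im,u,v,z),dep(im,u,v))
E
```

```text
pics
{'clock': 0.0, 'qpos': array([ 1.2,  0.6,  0. ,  1.5, -0. ,  1. , -0. ]), 'qd': array([ 0.,  0.,  0., -0., -0., -0., -0.]), 'tau': array([  0. , -56.3,   1.2, -19.3,   0. ,   0. ,   0. ]), 'eef_pos': array([ 213.4, -613.3,  230.4]), 'tool_rot': array([-3.1,  1.6,  1.9]), 'force': array([ 0.1,  0.5, -0.4]), 'torque': array([ 0.,  0., -0.]), 'width': 85.30387690190335}
scene [1101.1 -306.1  758.6] [-2.4  0.   1. ] [[475.8   0.  278.7]
 [  0.  475.8 210.2]
 [  0.    0.    1. ]] -0.1568695983674735
tube_mid 0.61 127 256 [ 481.3 -240.7   60. ] [ 488.9 -241.5   68.6]
tube_mid 0.35 345 126 [417.3 350.8  60. ] [503.7 267.8 148.3]
tube_foot 0.82 137 271 [ 484.7 -235.4   10. ] [ 545.1 -242.4   83.3]
rack 0.77 135 300 [ 536.3 -264.7    0. ] [ 573.1 -267.4   49.4]
screen 0.58 239 242 [530.7 -27.1   0. ] [537.3 -30.3   8.8]
reader 0.93 334 191 [530.9 228.5   0. ] [563.4 198.   43.3]
reader 0.36 127 257 [ 431.3 -237.1    0. ] [ 490.1 -243.1   66.6]
window 0.96 325 190 [550.8 181.5  45. ] [550.9 181.4  45.1]
window 0.35 136 279 [ 529.4 -246.5   45. ] [ 549.1 -248.6   69.7]
lever_pivot 0.66 354
[... 1056 characters left out ...]
532.4 -24.3   0. ] [516.7 -18.9 104.4]
reader 0.57 212 237 [533.3 234.8   0. ] [527.2 228.2  39.9]
window 0.78 229 226 [554.4 182.8  45. ] [554.3 182.7  45.7]
lever_pivot 0.74 192 231 [540.8 271.4  67. ] [539.2 269.4  76.3]
lever_tip 0.49 181 246 [496.5 284.2 130. ] [493.9 279.8 149.2]
purple_tube_mid 0.7 191 233 [536.5 276.5  60. ] [534.2 273.5  74.3]
purple_tube_mid 0.62 406 225 [ 539.6 -254.7   60. ] [ 534.4 -246.5   91.8]
white_tube_mid 0.51 403 204 [ 594.5 -251.5   60. ] [ 595.4 -252.6   55.8]
white_tube_mid 0.44 309 237 [518.1 -13.8  60. ] [527.2 -16.7  -2.4]
swab_box 0.88 277 268 [450.8  66.3   0. ] [444.1  64.3  82. ]
swab_box 0.5 404 231 [ 533.7 -263.9    0. ] [ 526.3 -251.5   49.2]
```

```bash
python3 -c "
import cv2,numpy as np
a=cv2.imread('pics/scene0.png');b=cv2.imread('pics/top0.png')
cv2.imwrite('pics/both0.png',cv2.resize(np.vstack([a,b]),(420,600)) if 0 else np.hstack([cv2.resize(a,(400,300)),cv2.resize(b,(400,300))]))"
```

```text
(no output)
```

View pics/scene0.png

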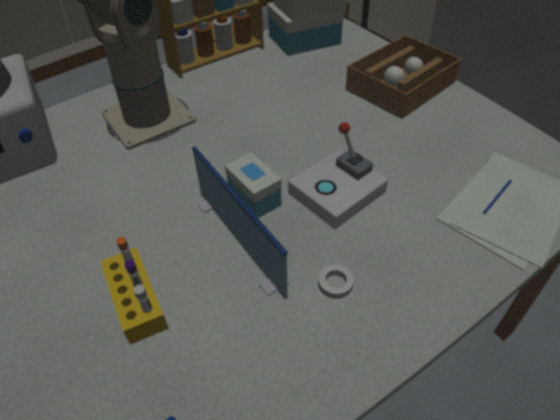

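View pics/top0.png

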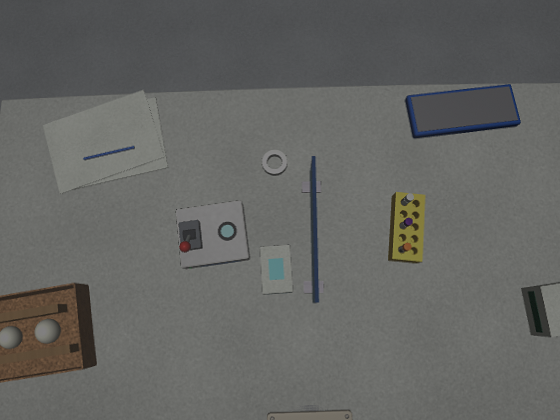

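Scene view: orange tube at (122,243), purple at (131,267), white at (140,290). The knob is at (344,128), leaning towards the robot, and the window is at (326,187). In the top view the orange cap is at (407,247), the screen runs from (313,157) to (316,302), and the knob is at (185,246). Next I'll refine the positions and yaws with colour and depth.

```bash
cat > m.py <<'E'
from h import *
np.set_printoptions(precision=1,suppress=True)
def fitcyl(p,r):  # axis xy through side/top points seen
    from scipy.optimize import least_squares
    f=lambda c:np.hypot(p[:,0]-c[0],p[:,1]-c[1])-r
    return least_squares(f,np.median(p[:,:2],0),loss='soft_l1').x
for c in('scene','top'):
    im=ctrl.get_image(c); P=cloud(im); hsv=cv2.cvtColor(im['frame'],cv2.COLOR_RGB2HSV).astype(int)
    h,s,v=hsv[...,0],hsv[...,1],hsv[...,2]; X,Y,Z=P[...,0],P[...,1],P[...,2]; ok=im['z_map']>0
    B=lambda x0,x1,y0,y1,z0,z1: ok&(X>x0)&(X<x1)&(Y>y0)&(Y<y1)&(Z>z0)&(Z<z1)
    print('==',c)
    q=B(430,640,-320,-200,44,56)&(h>18)&(h<33)&(s>120); r=cv2.minAreaRect(P[q][:,:2].astype(np.float32)); print('rack',r)
    q=B(340,720,-70,20,125,150); p=P[q]; 
    if len(p): print('screen top',p[:,:2].min(0),p[:,:2].max(0),p[:,2].max(),np.polyfit(p[:,0],p[:,1],1))
    q=B(430,640,120,350,38,52); r=cv2.minAreaRect(P[q][:,:2].astype(np.float32)); print('reader',r)
    q=B(430,640,200,350,100,170)&(s>100)&((h<8)|(h>172)); p=P[q]; print('knob',len(p),np.median(p,0),p.min(0),p.max(0))
    A=np.c_[2*p,np.ones(len(p))]; sol=np.linalg.lstsq(A,(p**2).sum(1),rcond=None)[0]; print(' sphere',sol[:3],np.sqrt(sol[3]+sol[:3]@sol[:3]))
    d=rot(im['orientation'])[:,2]; mc=np.argwhere(q).mean(0); rr=rot(im['orientation'])@ray(im,mc[1],mc[0]); rr/=np.linalg.norm(rr); print(' ray-centroid',p.mean(0)+rr*13*2/3)
    q=B(440,520,-280,-200,85,125)&(s>110)&(h<18); p=P[q]; print('cap',len(p),p.min(0),p.max(0),p[p[:,2]>p[:,2].max()-5].mean(0))
    mc=np.argwhere(q).mean(0); print(' centroid px at z100:',onz(im,mc[1],mc[0],100))
    q=B(515,590,150,215,38,52)&(h>80)&(h<105)&(s>60); mc=np.argwhere(q).mean(0); print('window',q.sum(),onz(im,mc[1],mc[0],45))
    q=B(490,590,230,320,62,80)&(s<80)&(v<120); r=cv2.minAreaRect(P[q][:,:2].astype(np.float32)); print('block',r)
E
python3 m.py
```

```text
== scene
rack ((539.8440551757812, -264.56671142578125), (73.65927124023438, 172.89010620117188), 82.24066162109375)
screen top [358.  -34.1] [700.7 -16.8] 143.8145266352276 [ -0.  -15.7]
reader ((538.7301025390625, 226.84872436523438), (151.60198974609375, 171.7843780517578), 6.677344799041748)
knob 67 [499.2 268.3 145.3] [489.2 260.8 137.1] [505.8 280.  151.1]
 sphere [496.5 271.4 142. ] 8.570231021139774
 ray-centroid [493.8 273.7 139.7]
cap 93 [ 472.7 -249.8   94.4] [ 492.4 -233.7  113. ] [ 483.7 -241.8  110.6]
 centroid px at z100: [ 479.2 -241.2  100. ]
window 165 [540.9 189.5  45. ]
block ((533.2546997070312, 277.6083984375), (71.49348449707031, 52.07979202270508), 6.866400241851807)
== top
rack ((540.7427978515625, -262.0805969238281), (75.29841613769531, 170.92544555664062), 82.477783203125)
screen top [361.8 -29.2] [701.3 -15. ] 147.06310871634923 [ -0. -13.]
reader ((538.594970703125, 229.3155059814453), (150.55235290527344, 171.49900817871094), 6.686888694763184)
knob 84 [494.  272.6 146.4] [483.4 262.9 138.1] [506.6 284.9 154.3]
 sphere [494.6 274.2 140.5] 10.33521722969326
 ray-centroid [495.4 275.4 137.4]
cap 56 [ 474.1 -249.7   90.8] [ 491.5 -231.1  111.9] [ 483.3 -239.5  109.4]
 centroid px at z100: [ 483.9 -240.7  100. ]
window 0 [nan nan nan]
block ((533.2764892578125, 279.4615783691406), (70.9771499633789, 51.111572265625), 6.587182998657227)m.py:21: RuntimeWarning: Mean of empty slice.
  q=B(515,590,150,215,38,52)&(h>80)&(h<105)&(s>60); mc=np.argwhere(q).mean(0); print('window',q.sum(),onz(im,mc[1],mc[0],45))
  ret = um.true_divide(
```

Reader centre is at (538.7,228) with yaw 6.7°, which puts the window at (543,188.5) and the pivot at (533,278). The knob is at (494.5,273.5,138), so the lever angle is about 0.19. Rack yaw is −7.6° and the orange tube is at (483,−240.5).

```bash
cat > go.py <<'E'
# usage: go.py x y z jawdeg [x y z jawdeg ...] : tool-frame shifts (cm) and turn (deg) per leg, no motion
from h import *; import sys
np.set_printoptions(precision=2,suppress=True)
s=ctrl.read_state(); T=rot(s['tool_rot']); p=np.array(s['eef_pos'])
print('t',s['clock'],'p',p,'w',s['width'],'F',s['force'],'rangeJ',s['qpos']); print('tool axes x,y,z:',*T.T)
a=np.array(sys.argv[1:],float).reshape(-1,4)
for g in a:
    jaw=np.degrees(np.arctan2(T[1,2],T[0,2])); d=(g[3]-jaw+90)%180-90   # world ccw turn
    print('jaw',jaw,'shift cm',T.T@(g[:3]-p)/10,'turn about tool x',-d)
    T=R.from_euler('z',d,degrees=True).as_matrix()@T; p=g[:3]
E
python3 go.py 480 -300 240 6.7 540 0 240 6.7 494 274 240 6.7
```

```text
t 1.4 p [ 213.6  -613.9   231.29] w 85.6891554484931 F [-0.44  0.08  0.1 ] rangeJ [ 1.17  0.63  0.04  1.52 -0.03  1.   -0.02]
tool axes x,y,z: [ 0.  0. -1.] [0.94 0.33 0.  ] [ 0.33 -0.94 -0.  ]
jaw -70.82089426883735 shift cm [ -0.87  35.47 -20.9 ] turn about tool x -77.52089426883737
jaw 6.700000000000008 shift cm [ 0.   29.1   9.46] turn about tool x 1.4210854715202004e-14
jaw 6.699999999999994 shift cm [ 0.   27.75 -1.37] turn about tool x -0.0
```

```bash
python3 -m inch '[[-0.1,3.9,-2.3,0,6],[-0.1,3.9,-2.3,0,6],[-0.1,3.9,-2.3,0,6],[-0.1,3.9,-2.3,0,6],[-0.1,3.9,-2.3,0,6],[-0.1,3.9,-2.3,0,6],[-0.1,3.9,-2.3,0,6],[-0.1,3.9,-2.3,0,6],[-0.1,3.9,-2.3,0,6]]'; python3 go.py 540 0 240 6.7 494 274 240 6.7
```

```text
clock: 2.52
eef_pos: [483.0, -299.5, 240.3]
tool_rot: [-0.139, 1.566, -1.384]
force: [0.7, -1.2, 0.1]
width: 59.8
t 2.525 p [ 482.99 -299.46  240.26] w 59.759573377580516 F [ 0.65 -1.17  0.07] rangeJ [ 0.48  0.5   0.03  1.74 -0.01  0.9  -0.73]
tool axes x,y,z: [ 0. -0. -1.] [ 0.95  0.32 -0.  ] [ 0.32 -0.95  0.01]
jaw -71.36620806428797 shift cm [ -0.12  14.97 -26.55] turn about tool x -78.06620806428799
jaw 6.700000000000023 shift cm [-0.03 27.75 -1.37] turn about tool x 2.842170943040401e-14
```

```bash
python3 -m inch '[[0,2.5,-4.4,0,6],[0,2.5,-4.4,0,6],[0,2.5,-4.4,0,6],[0,2.5,-4.4,0,6],[0,2.5,-4.4,0,6],[0,2.5,-4.4,0,6],[0,0,0,-9.8,6],[0,0,0,-9.8,6],[0,0,0,-9.8,6],[0,0,0,-9.8,6],[0,0,0,-9.8,6],[0,0,0,-9.8,6],[0,0,0,-9.8,6],[0,0,0,-9.8,6]]'; python3 go.py 494 274 240 6.7
```

```text
clock: 4.28
eef_pos: [546.3, 15.4, 240.7]
tool_rot: [-0.597, 1.56, -0.418]
force: [1.1, 0.0, 0.1]
width: 60.1
t 4.275 p [546.3   15.42 240.72] w 60.114767584438255 F [1.1  0.03 0.07] rangeJ [ 0.18  0.49 -0.38  1.8   0.23  0.89 -0.13]
tool axes x,y,z: [ 0.01 -0.   -1.  ] [-0.18  0.98 -0.01] [0.98 0.18 0.01]
jaw 10.257614463036449 shift cm [-0.09 26.38 -0.54] turn about tool x 3.557614463036444
```

```bash
python3 -m inch '[[0,4.8,-0.1,3.5,6],[0,5.2,-0.3,0,6],[0,5.2,-0.3,0,6],[0,5.2,-0.3,0,6],[0,5.2,-0.3,0,6],[0,1,0,0,6]]'; python3 go.py 494 274 122 6.7
```

```text
clock: 5.03
eef_pos: [501.3, 282.1, 239.3]
tool_rot: [-0.391, 1.558, -0.282]
force: [-1.1, -0.7, -0.4]
width: 59.9
t 5.025 p [501.35 282.13 239.33] w 59.87606497893901 F [-1.12 -0.72 -0.44] rangeJ [-0.32  0.53 -0.37  1.72  0.24  0.93 -0.69]
tool axes x,y,z: [ 0.01 -0.   -1.  ] [-0.11  0.99 -0.  ] [0.99 0.11 0.01]
jaw 6.240227036580949 shift cm [11.73 -0.67 -0.96] turn about tool x -0.4597729634190557
```

```bash
python3 -m inch '[[0,-0.7,-0.95,0,6],[3,0,0,0,6],[3,0,0,0,6],[3,0,0,0,6],[2.7,0,0,0,6],[0,0,0,0,6]]'; python3 go.py 533 278 130 6.7
python3 - <<'E'
from h import *
im=ctrl.get_image('scene'); f=im['frame'][60:240,250:450]; cv2.imwrite('pics/knob1.png',cv2.resize(f,(600,540),interpolation=cv2.INTER_CUBIC)[...,::-1])
E
```

```text
clock: 5.78
eef_pos: [495.0, 259.4, 120.4]
tool_rot: [-0.823, 1.553, -0.727]
force: [-0.6, 0.0, 0.6]
width: 59.8
t 5.775 p [494.98 259.41 120.4 ] w 59.84719254435128 F [-0.56  0.04  0.56] rangeJ [-0.35  0.66 -0.3   1.88  0.33  0.65 -0.76]
tool axes x,y,z: [ 0.01 -0.01 -1.  ] [-0.1   1.   -0.01] [1.   0.1  0.01]
jaw 5.530985650365195 shift cm [-0.93  1.47  3.97] turn about tool x -1.169014349634807
```

View pics/knob1.png

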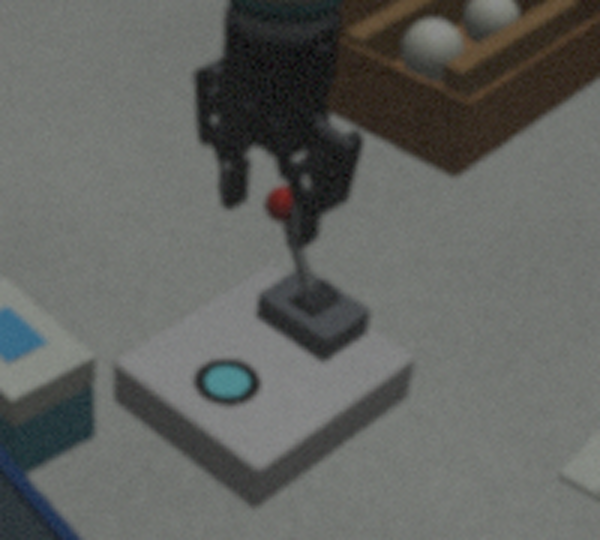

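The fingers straddle the knob (crop 283,203), but the tool sits 14 mm short in y. I'll slide along the pads first, then swing.

```bash
python3 -m inch '[[0,0.7,0,-1,6],[0,0.5,0,0,6],[0,0,0,0,6],[0,0,0,0,6]]'; python3 go.py 533 278 130 6.7
```

```text
clock: 6.32
eef_pos: [496.6, 273.1, 125.3]
tool_rot: [-0.467, 1.548, -0.353]
force: [0.7, 0.5, 1.0]
width: 60.5
t 6.325 p [496.65 273.15 125.31] w 60.453859657905284 F [0.69 0.52 0.98] rangeJ [-0.37  0.66 -0.3   1.86  0.34  0.66 -0.76]
tool axes x,y,z: [ 0.02 -0.01 -1.  ] [-0.11  0.99 -0.01] [0.99 0.11 0.02]
jaw 6.51844545519716 shift cm [-0.4   0.07  3.68] turn about tool x -0.18155454480283595
```

```bash
python3 -m inch '[[-0.1,0,0.9,0,6],[-0.1,0,0.9,0,6],[-0.1,0,0.9,0,6],[-0.1,0,0.9,0,6],[0,0,0,0,6],[0,0,0,0,6]]'; python3 go.py 533 278 130 6.7
```

```text
clock: 7.08
eef_pos: [535.0, 277.2, 130.2]
tool_rot: [-0.491, 1.548, -0.378]
force: [-1.2, -0.6, 0.0]
width: 60.3
t 7.075 p [535.03 277.22 130.23] w 60.3498316379624 F [-1.22 -0.59  0.01] rangeJ [-0.34  0.69 -0.31  1.76  0.33  0.73 -0.72]
tool axes x,y,z: [ 0.02 -0.01 -1.  ] [-0.11  0.99 -0.01] [0.99 0.11 0.02]
jaw 6.477251276171262 shift cm [ 0.02  0.1  -0.19] turn about tool x -0.22274872382874378
```

```bash
python3 -m inch '[[0,0,-0.17,0,6],[0,0,0,0,4],[0,0,0,0,3],[0,0,0,0,2.5],[0,0,0,0,2.5],[0,0,0,0,2.5],[0,0,0,0,2.5]]'; python3 go.py 533 278 130 6.7
python3 - <<'E'
from h import *
for c in('scene','top'):
    im=ctrl.get_image(c); P=cloud(im); hsv=cv2.cvtColor(im['frame'],cv2.COLOR_RGB2HSV).astype(int)
    m=(hsv[...,1]>100)&((hsv[...,0]<8)|(hsv[...,0]>172))&(P[...,1]>200)&(P[...,1]<350)&(P[...,2]>100)&(P[...,2]<180)
    print(c,m.sum(),P[m].mean(0) if m.any() else 0)
E
```

```text
clock: 7.95
eef_pos: [532.1, 276.9, 130.2]
tool_rot: [-0.545, 1.549, -0.431]
force: [-0.5, -0.2, 0.4]
width: 25.1
t 7.95 p [532.1  276.86 130.16] w 25.053733544978 F [-0.48 -0.16  0.42] rangeJ [-0.34  0.69 -0.31  1.76  0.33  0.73 -0.72]
tool axes x,y,z: [ 0.02 -0.01 -1.  ] [-0.11  0.99 -0.01] [0.99 0.11 0.02]
jaw 6.525919728954949 shift cm [0.02 0.1  0.1 ] turn about tool x -0.17408027104505663
scene 74 [484.81031743 271.60402918 152.17044549]
top 0 0
```

Run:
```python
from h import *
im=ctrl.get_image('scene'); f=im['frame'][60:240,250:450]; cv2.imwrite('pics/knob2.png',cv2.resize(f,(600,540),interpolation=cv2.INTER_CUBIC)[...,::-1])
```

```text
(no output)
```

View pics/knob2.png

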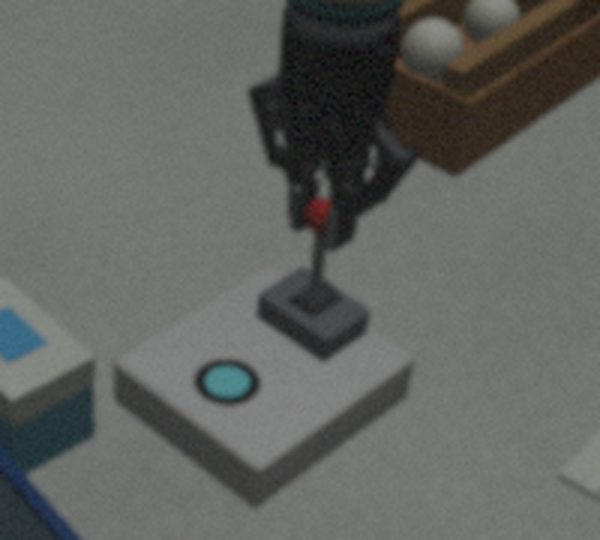

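The knob is held between the fingers with the stem vertical (crop 318,212). I'll nudge +1 mm, release and rise.

```bash
python3 -m inch '[[0,0,0.1,0,2.5],[0,0,0,0,2.5],[0,0,0,0,4.5],[0,0,0,0,6],[0,0,0,0,6],[-2,0,0,0,6],[-3,0,0,0,6],[-3,0,0,0,6],[-3,0,0,0,6],[0,0,0,0,6]]'; python3 go.py 533 278 240 6.7 540 0 240 6.7 482.8 -240.5 240 82.4
```

```text
clock: 9.35
eef_pos: [531.6, 278.0, 242.9]
tool_rot: [-0.524, 1.549, -0.411]
force: [0.5, -0.9, -0.7]
width: 60.2
t 9.35 p [531.64 277.96 242.89] w 60.24752301808047 F [ 0.52 -0.85 -0.69] rangeJ [-0.31  0.56 -0.37  1.66  0.26  0.96 -0.65]
tool axes x,y,z: [ 0.02 -0.01 -1.  ] [-0.11  0.99 -0.01] [0.99 0.11 0.02]
jaw 6.519556172654203 shift cm [ 0.29 -0.01  0.13] turn about tool x -0.18044382734579756
jaw 6.7 shift cm [  0.26 -27.69  -2.55] turn about tool x -0.0
jaw 6.7 shift cm [  0.09 -23.22  -8.49] turn about tool x -75.69999999999999
```

```bash
python3 -m inch '[[0,-4,-0.4,0,6],[0,-4.6,-0.4,0,6],[0,-4.6,-0.4,0,6],[0,-4.6,-0.4,0,6],[0,-4.6,-0.4,0,6],[0,-4.6,-1,0,6],[0,-4.6,-1.7,0,6],[0,-4.6,-1.7,0,6],[0,-4.6,-1.7,0,6],[0,-4.6,-1.7,0,6],[0,-2,-0.7,0,6],[0,0,0,0,6]]'; python3 go.py 482.8 -240.5 240 82.4
python3 - <<'E'
from h import *
for c in('scene','top'):
    im=ctrl.get_image(c); P=cloud(im); hsv=cv2.cvtColor(im['frame'],cv2.COLOR_RGB2HSV).astype(int)
    m=(hsv[...,1]>100)&((hsv[...,0]<8)|(hsv[...,0]>172))&(P[...,1]>200)&(P[...,1]<350)&(P[...,2]>100)&(P[...,2]<180)
    p=P[m]; mc=np.argwhere(m).mean(0); print(c,m.sum(),p.mean(0),'ctr at z147',onz(im,mc[1],mc[0],147),'expected upright px',proj(im,(533,278,147)),mc[::-1])
E
```

```text
clock: 10.85
eef_pos: [474.8, -220.8, 235.3]
tool_rot: [-0.909, 1.561, -0.795]
force: [-0.1, 0.5, 0.1]
width: 60.0
t 10.85 p [ 474.84 -220.79  235.3 ] w 59.966638957112586 F [-0.06  0.46  0.08] rangeJ [ 0.63  0.46 -0.35  1.86  0.21  0.85  0.28]
tool axes x,y,z: [ 0.01 -0.01 -1.  ] [-0.11  0.99 -0.01] [0.99 0.11 0.01]
jaw 6.53506919838629 shift cm [-0.45 -2.05  0.57] turn about tool x -75.8649308016137
scene 79 [500.66113708 276.28699749 153.05789014] ctr at z147 [505.56711064 281.33075706 147.        ] expected upright px (np.float64(357.90065690763214), np.float64(132.47757570445452)) [350.50632911 125.58227848]
top 90 [531.60670808 278.08075749 155.63026793] ctr at z147 [533.08687531 280.07662778 147.        ] expected upright px (np.float64(182.62478917066727), np.float64(229.16771198421506)) [181.72222222 229.15555556]
```

Run:
```python
from h import *
np.set_printoptions(precision=1,suppress=True)
fs=[]
for c in('scene','top'):
    im=ctrl.get_image(c); P=cloud(im); hsv=cv2.cvtColor(im['frame'],cv2.COLOR_RGB2HSV).astype(int)
    m=(hsv[...,1]>100)&((hsv[...,0]<8)|(hsv[...,0]>172))&(P[...,1]>200)&(P[...,1]<350)&(P[...,2]>100)&(P[...,2]<180)
    n,l,st,ce=cv2.connectedComponentsWithStats(m.astype(np.uint8))
    for i in range(1,n):
        if st[i,4]>5: print(c,st[i],ce[i],np.median(P[l==i],0),onz(im,*ce[i],147))
    for L in('lever_tip','lever_pivot','window'): print(L,[(np.round(np.array(d['xy'])*[560,420]),round(d['confidence'],2)) for d in ctrl.pinpoint(c,L)])
    u,v=map(int,proj(im,(535,270,100))); fs.append(cv2.resize(im['frame'][v-50:v+50,u-50:u+50],(400,400),interpolation=cv2.INTER_CUBIC)); print('crop',u-50,v-50)
cv2.imwrite('pics/lev3.png',np.hstack(fs)[...,::-1])
```

```text
scene [353 127  10  10  75] [357.6 131.1] [536.6 272.8 154.9] [529.2 280.6 147. ]
lever_tip [(array([241., 240.]), 0.62), (array([355., 132.]), 0.51), (array([136., 277.]), 0.36)]
lever_pivot [(array([352., 163.]), 0.92)]
window [(array([323., 188.]), 0.57)]
crop 303 101
top [177 224  11  11  90] [181.7 229.2] [531.6 277.5 155.6] [533.1 280.1 147. ]
lever_tip [(array([181., 231.]), 0.7)]
lever_pivot [(array([191., 234.]), 0.7), (array([405., 231.]), 0.52), (array([310., 237.]), 0.36), (array([404., 227.]), 0.31)]
window [(array([229., 231.]), 0.97)]
crop 140 181
```

View pics/lev3.png

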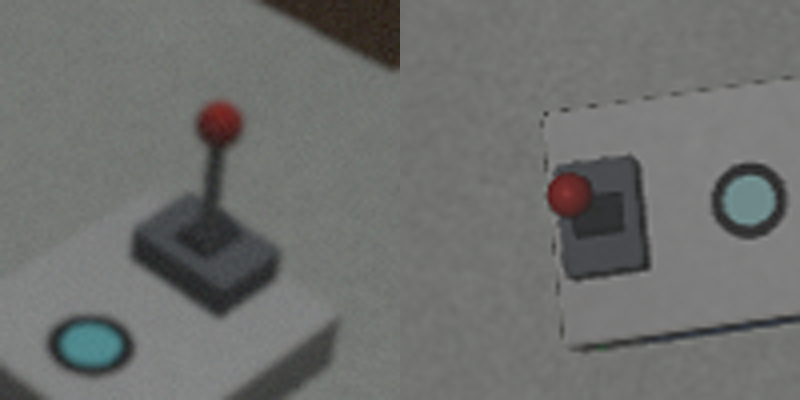

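Both views agree with an upright lever (knob within about 1 px of the expected spot). Now the tube.

```bash
python3 -m inch '[[-0.2,-1,0.3,0,7],[-0.2,-1,0.3,0,7],[0,0,0,-9.5,7],[0,0,0,-9.5,7],[0,0,0,-9.5,7],[0,0,0,-9.5,7],[0,0,0,-9.5,7],[0,0,0,-9.5,7],[0,0,0,-9.5,7],[0,0,0,-9.5,7],[0,0,0,0,7],[0,0,0,0,7]]'; python3 go.py 482.8 -240.5 160 82.4
python3 - <<'E'
from h import *
for c,u,v in(('scene',325.75,187.25),('top',227.25,231.25)):
    im=ctrl.get_image(c); print(c,onz(im,u,v,45),proj(im,(543,188.5,45)))
E
```

```text
clock: 12.85
eef_pos: [488.2, -248.9, 242.0]
tool_rot: [-2.132, 1.555, -0.658]
force: [0.3, -0.1, -0.2]
width: 69.8
t 12.85 p [ 488.21 -248.87  241.99] w 69.80297354233991 F [ 0.26 -0.11 -0.18] rangeJ [ 0.89  0.54 -0.72  1.79  0.44  0.95  1.46]
tool axes x,y,z: [ 0.01 -0.01 -1.  ] [-1.    0.1  -0.01] [ 0.1   1.   -0.01]
jaw 84.45472543089717 shift cm [8.18 0.73 0.85] turn about tool x 2.0547254308971645
scene [542.96512145 189.34875492  45.        ] (np.float64(325.4540925778971), np.float64(187.4192050703395))
top [542.06654567 189.29499402  45.        ] (np.float64(227.56707234971614), np.float64(230.87070485522523))
```

```bash
python3 -m inch '[[2,0.4,0.4,2,7],[2,0.3,0.4,0,7],[2,0,0,0,7],[1.6,0,0,0,7],[0,0,0,0,7],[0,0,0,0,7]]'; python3 go.py 482.8 -240.5 85 82.4
```

```text
clock: 13.7
eef_pos: [484.7, -241.0, 165.1]
tool_rot: [-2.12, 1.551, -0.687]
force: [-0.8, 0.1, -0.1]
width: 70.0
t 13.7 p [ 484.7  -241.02  165.1 ] w 70.0023040272056 F [-0.76  0.13 -0.1 ] rangeJ [ 0.82  0.62 -0.64  1.9   0.53  0.77  1.32]
tool axes x,y,z: [ 0.02 -0.01 -1.  ] [-0.99  0.14 -0.02] [ 0.14  0.99 -0.01]
jaw 82.12781608824272 shift cm [8.   0.33 0.11] turn about tool x -0.2721839117572813
```

```bash
python3 -m inch '[[2,0.1,0,0,5],[2,0.1,0.1,0,5],[2,0.1,0,0,5],[1.6,0,0,0,5],[0,0,0,0,5],[0,0,0,0,5]]'; python3 go.py 482.8 -240.5 85 82.4
python3 - <<'E'
from h import *
fs=[]
for c in('scene','top'):
    im=ctrl.get_image(c); u,v=map(int,proj(im,(483,-240,90))); fs.append(cv2.resize(im['frame'][v-50:v+50,u-50:u+50],(400,400),interpolation=cv2.INTER_CUBIC)); print('crop',u-50,v-50)
cv2.imwrite('pics/tube4.png',np.hstack(fs)[...,::-1])
E
```

```text
clock: 14.45
eef_pos: [487.6, -242.5, 91.6]
tool_rot: [-2.033, 1.541, -0.601]
force: [-0.2, -0.3, -0.3]
width: 50.1
t 14.45 p [ 487.62 -242.48   91.55] w 50.10319902491532 F [-0.24 -0.27 -0.29] rangeJ [ 0.75  0.72 -0.54  1.95  0.65  0.61  1.22]
tool axes x,y,z: [ 0.02 -0.02 -1.  ] [-0.99  0.14 -0.03] [ 0.14  0.99 -0.01]
jaw 81.9945234157005 shift cm [0.64 0.52 0.14] turn about tool x -0.4054765842995067
crop 74 196
crop 355 197
```

View pics/tube4.png

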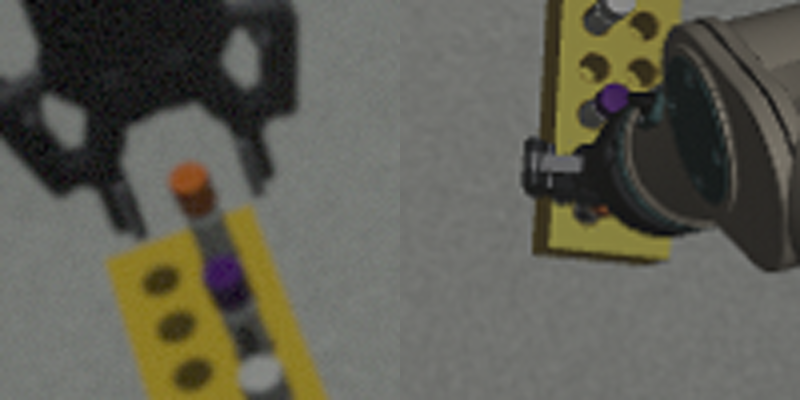

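Fingers stand either side of the orange cap, in the scene crop at (190,190). Fine centring next, then close.

```bash
python3 -m inch '[[0.6,0.5,0.1,0,5],[0,0,0,0,5],[0,0,0,0,5]]'; python3 go.py 482.8 -240.5 85 82.4
```

```text
clock: 14.92
eef_pos: [482.8, -241.1, 85.9]
tool_rot: [-2.033, 1.539, -0.602]
force: [0.4, -0.5, 0.6]
width: 49.8
t 14.925 p [ 482.84 -241.09   85.94] w 49.822183793427456 F [ 0.36 -0.45  0.55] rangeJ [ 0.75  0.73 -0.52  1.97  0.66  0.59  1.21]
tool axes x,y,z: [ 0.03 -0.02 -1.  ] [-0.99  0.14 -0.03] [ 0.14  0.99 -0.01]
jaw 81.98162389990166 shift cm [0.09 0.02 0.06] turn about tool x -0.41837610009834236
```

```bash
python3 -m inch '[[0,0,0,0,3],[0,0,0,0,1.5],[0,0,0,0,1.5],[0,0,0,0,1.5],[0,0,0,0,1.5],[0,0,0,0,1.5]]'; python3 go.py 482.8 -240.5 250 82.4
```

```text
clock: 15.68
eef_pos: [483.3, -241.1, 86.3]
tool_rot: [-2.02, 1.538, -0.589]
force: [-0.0, 0.1, 0.6]
width: 16.9
t 15.675 p [ 483.34 -241.1    86.3 ] w 16.91245894371699 F [-0.02  0.12  0.62] rangeJ [ 0.75  0.73 -0.53  1.97  0.66  0.59  1.21]
tool axes x,y,z: [ 0.03 -0.02 -1.  ] [-0.99  0.14 -0.03] [ 0.14  0.99 -0.01]
jaw 81.97631653206732 shift cm [-16.36  -0.42  -0.18] turn about tool x -0.4236834679326904
```

```bash
python3 -m inch '[[-1,-0.03,0,0,1.5],[-1,-0.03,0,0,1.5],[-1,-0.03,0,0,1.5],[-1,-0.03,0,0,1.5],[-1,-0.03,0,0,1.5]]'; python3 go.py 482.8 -240.5 250 82.4
```

```text
clock: 16.3
eef_pos: [483.3, -240.4, 139.7]
tool_rot: [-2.028, 1.538, -0.597]
force: [1.2, 0.1, -0.7]
width: 16.8
t 16.3 p [ 483.28 -240.42  139.73] w 16.82592183889189 F [ 1.17  0.13 -0.66] rangeJ [ 0.8   0.65 -0.6   1.93  0.58  0.7   1.28]
tool axes x,y,z: [ 0.03 -0.02 -1.  ] [-0.99  0.14 -0.03] [ 0.14  0.99 -0.01]
jaw 81.9804426612811 shift cm [-11.02  -0.27  -0.17] turn about tool x -0.4195573387189029
```

```bash
python3 -m inch '[[-2,-0.04,0,0,1.5],[-2,-0.04,0,0,1.5],[-2,-0.04,-0.1,0,1.5],[-2,-0.04,0,0,1.5],[-2,-0.04,0,0,1.5],[-1,0,0,0,1.5],[0,0,0,0,1.5]]'; python3 go.py 500 -130 262 82.4 530 100 262 82.4 542.7 189 262 82.4
python3 - <<'E'
from h import *
fs=[]
for c in('scene','top'):
    im=ctrl.get_image(c); u,v=map(int,proj(im,(483,-240,200))); u=max(u,50);v=max(v,50)
    fs.append(cv2.resize(im['frame'][v-50:v+50,u-50:u+50],(400,400),interpolation=cv2.INTER_CUBIC)); print('crop',u-50,v-50)
cv2.imwrite('pics/lift5.png',np.hstack(fs)[...,::-1])
E
```

```text
clock: 17.18
eef_pos: [481.7, -239.3, 256.7]
tool_rot: [-2.028, 1.537, -0.596]
force: [0.2, -0.6, 0.0]
width: 16.8
t 17.175 p [ 481.69 -239.32  256.73] w 16.77400511223259 F [ 0.15 -0.59  0.02] rangeJ [ 0.89  0.5  -0.72  1.82  0.42  0.95  1.42]
tool axes x,y,z: [ 0.03 -0.02 -1.  ] [-0.99  0.14 -0.03] [ 0.14  0.99 -0.01]
jaw 82.00813953295864 shift cm [-0.68 -0.31 11.07] turn about tool x -0.39186046704136857
jaw 82.40000000000002 shift cm [-0.35  0.06 23.19] turn about tool x 1.4210854715202004e-14
jaw 82.39999999999999 shift cm [-0.13 -0.09  8.99] turn about tool x -1.4210854715202004e-14
crop 57 155
crop 367 190
```

View pics/lift5.png

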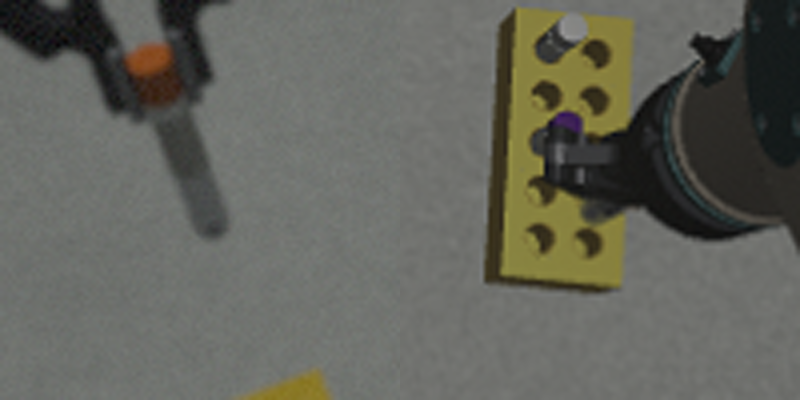

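Lifted: cap at (152,75) between the pads, tube hanging straight, foot about 180 mm up. Now carrying it over the screen.

```bash
python3 -m inch '[[-0.1,0,2,0,1.5],[-0.1,0,3,0,1.5],[-0.1,-0.1,3.5,0,1.5],[-0.1,-0.1,3.5,0,1.5],[0,0,3.5,0,1.5],[0,0,3.5,0,1.5],[0,0,3.5,0,1.5]]'; python3 go.py 530 100 262 82.4 542.7 189 262 82.4
```

```text
clock: 18.15
eef_pos: [511.5, -2.5, 252.8]
tool_rot: [-2.011, 1.549, -0.578]
force: [-0.4, 0.1, -0.0]
width: 16.6
t 18.15 p [511.48  -2.46 252.78] w 16.629918280139556 F [-0.39  0.1  -0.03] rangeJ [ 0.45  0.48 -0.73  1.87  0.41  0.93  0.95]
tool axes x,y,z: [ 0.02 -0.01 -1.  ] [-0.99  0.14 -0.02] [ 0.14  0.99 -0.01]
jaw 82.1031180096781 shift cm [-1.01 -0.45 10.39] turn about tool x -0.2968819903219071
jaw 82.40000000000002 shift cm [-0.08 -0.08  8.99] turn about tool x 1.4210854715202004e-14
```

```bash
python3 -m inch '[[-0.1,-0.1,3,0,1.5],[-0.1,-0.1,3,0,1.5],[0,-0.1,3,0,1.5],[0,-0.1,3,0,1.5],[0,-0.1,3,0,1.5],[0,0,2.5,0,1.5],[0,0,0,0,1.5],[0,0,0,0,1.5]]'; python3 go.py 542.7 189 180 82.4
```

```text
clock: 19.15
eef_pos: [530.6, 190.5, 249.3]
tool_rot: [-2.238, 1.56, -0.787]
force: [0.4, -0.0, -0.1]
width: 16.9
t 19.15 p [530.64 190.45 249.29] w 16.86003554424175 F [ 0.39 -0.01 -0.06] rangeJ [ 0.06  0.56 -0.71  1.73  0.44  1.01  0.63]
tool axes x,y,z: [ 0.01 -0.01 -1.  ] [-0.99  0.12 -0.01] [ 0.12  0.99 -0.01]
jaw 83.16637467516787 shift cm [ 6.94 -1.15  0.05] turn about tool x 0.7663746751678673
```

```bash
python3 -m inch '[[1.2,-0.4,0,0,1.5],[1.2,-0.4,0,0,1.5],[1.2,-0.3,0,0,1.5],[1.2,0,0,0,1.5],[1.2,0,0,0,1.5],[1,0,0,0,1.5],[0.6,0,0,0,1.5],[0,0,0,0,1.5],[0,0,0,0,1.5]]'; python3 go.py 542.7 189 131 82.4
cat > tube.py <<'E'
from h import *
np.set_printoptions(precision=1,suppress=True)
s=ctrl.read_state(); t=s['eef_pos']; fs=[]
for c in('scene','top'):
    im=ctrl.get_image(c)
    for L in('tube_mid','tube_foot','window'): print(c,L,[(np.array(d['xy'])*[560,420],round(d['confidence'],2)) for d in ctrl.pinpoint(c,L)[:2]])
    print(' exp mid',np.array(proj(im,(t[0],t[1],t[2]-26))),'foot',np.array(proj(im,(t[0],t[1],t[2]-76))),'win',np.array(proj(im,(542.7,189,45))))
    u,v=map(int,proj(im,(543,189,90))); fs.append(cv2.resize(im['frame'][v-50:v+50,u-50:u+50],(400,400),interpolation=cv2.INTER_CUBIC)); print(' crop',u-50,v-50)
import sys; cv2.imwrite('pics/'+sys.argv[1],np.hstack(fs)[...,::-1])
E
python3 tube.py t6.png
```

```text
clock: 20.27
eef_pos: [542.5, 184.5, 166.7]
tool_rot: [-2.54, 1.559, -1.093]
force: [-0.2, -0.6, -1.5]
width: 16.8
t 20.275 p [542.46 184.46 166.74] w 16.83766193385293 F [-0.23 -0.58 -1.55] rangeJ [ 0.02  0.67 -0.65  1.79  0.54  0.86  0.57]
tool axes x,y,z: [ 0.01 -0.01 -1.  ] [-0.99  0.12 -0.01] [ 0.12  0.99 -0.01]
jaw 82.90823161547841 shift cm [3.57 0.06 0.49] turn about tool x 0.5082316154784081
scene tube_mid [(array([324.9, 152.3]), 0.58)]
scene tube_foot [(array([323.5, 171. ]), 0.67), (array([132. , 277.7]), 0.15)]
scene window [(array([326.4, 189.6]), 0.7)]
 exp mid [326.  153.8] foot [324.9 172.3] win [325.5 187.2]
 crop 276 121
top tube_mid []
top tube_foot []
top window [(array([228.5, 227.1]), 0.58)]
 exp mid [223.9 224.4] foot [226.7 228. ] win [227.4 231. ]
 crop 174 177
```

View pics/t6.png

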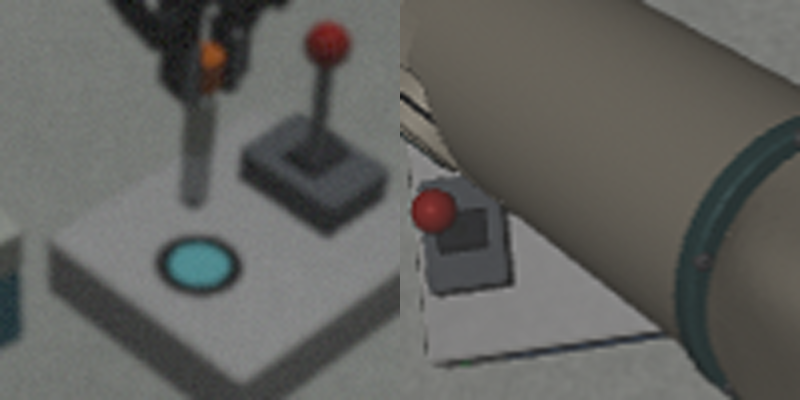

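Consistent with kinematics: tube foot at (324,172), window at (325.6,187), and the lever still upright. Final slow descent in two stages.

```bash
python3 -m inch '[[0.5,0,0.3,0,1.5],[0.5,0,0.2,0,1.5],[0.5,0,0,0,1.5],[0.5,0,0,0,1.5],[0.5,0,0,0,1.5],[0.3,0,0,0,1.5],[0,0,0,0,1.5],[0,0,0,0,1.5],[0,0,0,0,1.5]]'
cat > foot.py <<'E'
from h import *
np.set_printoptions(precision=2,suppress=True)
s=ctrl.read_state(); T=rot(s['tool_rot']); G=rot([-2.02,1.538,-.589]); D=T@G.T
# remove yaw part: tube axis
ax=D@[0,0,1]; f=np.array(s['eef_pos'])+D@np.array([-.5,.6,-76.3])
print('t',s['clock'],'tcp',s['eef_pos'],'w',s['width'],'foot',f,'tube axis tilt deg',np.degrees(np.arccos(ax[2])),ax,'tool shift cm to (542.7,189,55):',T.T@(np.array([542.7,189,55])-f)/10,'qd',abs(s['qd']).max())
E
python3 foot.py
```

```text
clock: 21.8
eef_pos: [543.0, 189.2, 136.2]
tool_rot: [-2.617, 1.559, -1.17]
force: [-0.2, 0.8, -0.2]
width: 16.6
t 21.8 tcp [543.05 189.18 136.24] w 16.59351671671699 foot [540.79 190.3   59.98] tube axis tilt deg 1.374052206099262 [ 0.02 -0.01  1.  ] tool shift cm to (542.7,189,55): [ 0.5 -0.2 -0.1] qd 0.0030245562525435194
```

```bash
python3 -m inch '[[0.25,-0.1,-0.1,0,1.5],[0.2,-0.1,0,0,1.5],[0,0,0,0,1.5],[0,0,0,0,1.5],[0,0,0,0,1.5],[0,0,0,0,1.5]]'; python3 foot.py; python3 tube.py t7.png
```

```text
clock: 22.55
eef_pos: [545.3, 187.8, 131.7]
tool_rot: [-2.569, 1.559, -1.122]
force: [0.0, -0.7, -0.2]
width: 16.8
t 22.55 tcp [545.28 187.82 131.72] w 16.773050479272 foot [543.07 188.95  55.45] tube axis tilt deg 1.3453933778039049 [ 0.02 -0.01  1.  ] tool shift cm to (542.7,189,55): [0.05 0.04 0.  ] qd 0.0015666602994006049
scene tube_mid [(array([327.3, 167.4]), 0.72), (array([351. , 162.9]), 0.46)]
scene tube_foot [(array([325.9, 183.3]), 0.82)]
scene window [(array([324.9, 188.8]), 0.85)]
 exp mid [327.3 167. ] foot [326.1 184.5] win [325.5 187.2]
 crop 276 121
top tube_mid [(array([407. , 230.1]), 0.31), (array([180.1, 231.7]), 0.23)]
top tube_foot []
top window []
 exp mid [224.5 225.8] foot [227.3 229.3] win [227.4 231. ]
 crop 174 177
```

View pics/t7.png

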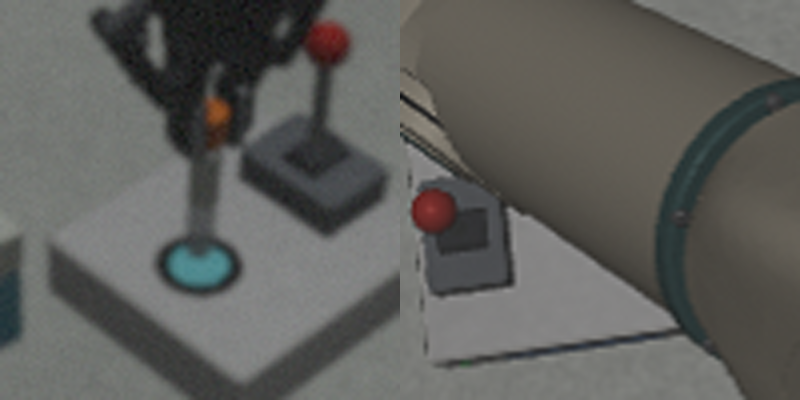

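Foot at (325,184), in front of the window centre (325.6,187) with a small gap to the glass. The tube is near vertical and the lever upright, so I'm handing in.

```bash
python3 -c "
from cell import ctrl
print(ctrl.finish_job())"
```

```text
the job is handed in; nothing more can be done
None
```

The job is done and handed in at about 23 s on the robot clock, well inside the 59 s limit; no verdict was reported.

**Lever:** I closed the fingers on the red knob and brought it directly above the pivot. With the arm away, both cameras put the knob within about 1.5 px of where an upright lever should show. It still looked upright in the last picture.

**Tube:** I gripped the orange-capped tube by its cap and lifted it out of the rack. It crossed the screen with its foot about 35–40 mm above the top edge (worked out from the tool pose), and no contact force showed at the readings between moves.

**Last checks:**
- **Position:** the foot is estimated at (543, 189, 55) mm, and I measured the window at (542.7, 189) with its glass at 45 mm. That puts the foot about 10 mm above the glass.
- **Contact:** the arm was still and the wrist force was about zero.

**What was less certain:**
- The tube leans about 1.3° by calculation, because the tool tilted slightly during the carry; the moves offered no way to correct it.
- The fingers read 16.8 mm wide on a 19 mm cap. The grip held steady throughout.
- At the end the arm hid the tube and window from the top camera, so centring and height rest on the scene camera and the arm's own position.
- I did not re-measure the other tubes, the swab box or the tape, but no move went near the box or the tape.

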